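# Draw out the red drawer and nest the cup

### The job

Move the blue jar that stands in front of the red drawer out of its way, standing it upright on the bench; the drawer must not bump it. Then pull the red drawer all the way out to its stop and gently nest the loose white cup inside the white cup in that drawer, upright and fully seated, and let go. Leave the red drawer fully out, the grey drawer shut, and the amber bottle and the black loupe where they stand.

Things in the scene. Friction and masses are not known exactly. Their poses are not given: they have to be found in the camera images.
- chest_red: fixed wooden chest, 130 x 130 mm, 90 high, with one drawer: red front, black scoop pull. Origin: centre of its underside; x to its back, z up; the drawer comes out along -x. Drawer shut: red front's face at x = -75 mm (126 wide, top at z = 80); the pull reaches on to x = -137, is 82 wide, z 32 to 72. Fully out: pull's front at x = -217
- drawer_red (a joint): how far the red drawer is out, m: 0 shut, 0.080 at its stop. It slides stiffly (about 3 N) and stays where it is left; it may start up to 15 mm ajar
- red_pull (a point): centre of the finger slot of the red drawer's pull, at the height of the pull's top (72 mm over the bench); moves with the drawer. The slot is open above and below, 38 mm along the travel, 70 mm across; on its -x side is an upright rail, 40 mm deep, its front sloping so that it is hard to pinch. Put shut fingers 20 to 30 mm down into the slot and draw the rail along
- nest (a point): centre of the underside of the white cup fixed in the red drawer, 11 mm over the bench; moves with the drawer. Same cup as the loose one: rim 44 mm above, inside diameter 48 mm there, 29 at the bottom. A seated cup's origin is 18 mm above this point, its collar on this rim. Drawer fully out: rim 20 mm clear of the casing; drawer sides 51 mm either side, tops 46 mm over the bench
- white_cup: loose white tapered cup, 44 mm high, standing in front of the grey drawer; outside diameter 33 mm at the bottom, 52 at the top, with a straight collar of 56 mm diameter round the top 18 mm; wall 2 mm; about 40 g. Origin: centre of its underside, z up
- blue_phial: the blue jar: round, 33 mm diameter, 42 mm high, with a dark blue lid that stays on; stands upright in front of the red drawer, in its way. Origin: centre of its underside, z up. (A small bench vice, 53 mm high, is fixed at the right front of the bench, x 450 to 570 mm, from y = -70 mm to the right)
- chest_grey: a second chest of the same make and sizes with a grey drawer front; same frame as chest_red. The two chests may stand either way round, left or right. (Also in the room, solid: a long green shop light overhead, x 170 to 370 mm, y -50 to 730 mm, underside 755 mm over the bench; keep the elbow clear of it, reaching out low beneath it)
- drawer_grey (a joint): how far the grey drawer is out, m: 0 shut (its start), 0.080 at its stop; leave it shut
- amber_bottle: upright amber bottle with a black cap, 29 mm diameter, 83 mm high, easily tipped, standing beside the way of the red drawer; leave it alone. Origin: centre of its underside
- black_loupe: black loupe, 34 mm diameter, 26 mm high, standing on the other side of the red drawer; leave it alone. Origin: centre of its underside
Things that resemble listed ones, but are neither listed nor needed, are in the scene too. There is more than one size of the white_cup; the one meant has the size given above.

How it is judged:
By the outcome, as a careful person would: the job done as asked, in the order asked, and still so for the second after the job is handed in, with the robot touching nothing.
It also fails if it takes over 58 s, if anything falls off the work surface, if the arm or the gripper's body presses on something with over 40 N, if the wrist force passes 120 N, or if a joint passes its speed limit or range.

### The arm

A 6-joint arm with a two-finger parallel gripper is mounted at the origin on a cart in front of the work surface, level with it; the furniture and walls round the work are solid. World frame = base frame: x ahead of the robot, y to its left, z up, the work surface at z = 0. Lengths are in m, angles in degrees, forces in N, time in s.
With the tool pointing down it reaches from about 0.35 to 0.875 m from the base axis. Payload 4.2 kg.
Tool frame: the origin (TCP) lies midway between the tips of the shut fingers; the grasp point (between the pads) lies 19 mm behind it; z points along the fingers, y is the line along which they close (so a half turn about z gives the same grasp; the last joint's range is limited). The gripper opens to 87 mm and grips with 3 to 60 N. Pads are 19 mm wide; open, the fingers measure 117 mm over their backs; the gripper's body (75 mm by 190 mm) begins 51 mm behind the grasp point.
Start: joints at [77.957, 22.042, 0.453, 0, -68.411, -14.817], TCP at [0.282, 0.558, 0.223] pointing down, gripper open.
Joint ranges: [-179.83, 179.83], [-69.29, 118.12], [-61.27, 80.66], [-181.25, 117.63], [-171.15, -9.14], [-177.46, 177.46]. Speed limits (degrees/s): [159.86, 159.86, 180, 180, 180, 180].

### API

Orientations are given as a 3x3 rotation matrix whose columns are the frame's x, y, z axes.
In Python, from station import sensors, eyes, workorder gives the robot as it stands.
- The arm moves only by the shell command python3 -m handwheel FILE, which reads ROWS from the file FILE. ROWS is a JSON list that holds a single list of rows (three levels of brackets), with 1 to 8 rows, each of 7 numbers: the opening from 0.0 (shut) to 1.0 (fully open), then dx, dy, dz in normalised numbers (1 is 0.8 m), then a rotation vector rx, ry, rz in shares of 60 degrees (1.0 is 60 degrees); each row is the pose to reach, as a shift and turn from the pose commanded when the command began, along the tool's axes at that moment; what a row does not reach only later rows make up. A row lasts 1/10 s, in which the tool goes at most 0.05 m and 8.59 degrees, less where a joint would pass 70% of its speed; a pose out of reach is approached as far as the arm can. The fingers move at their own pace and stop on an object; the grip force is fixed at half the most. Time passes only in rows, so rows that do not move let the fingers close. It prints the time, the measured TCP pose, the force, the opening and the grip force at its end. Shift and turn numbers lie between -1 and 1, and a call with a number outside is refused. Input that does not fit is refused with a message, and nothing moves.
- sensors.sense(): the state, without advancing time (a new reading comes with each control period).
- eyes.capture(name): name is "scene" or "top" or "wrist"; returns a dict with "pixels" (400x640x3 uint8, red, green, blue), "z_map" (400x640 float32, m along the optical axis (not along the pixel's ray), 0 where there is no reading), "K" (3x3 intrinsics, pixels), "world_from_camera" (4x4, takes a point from camera to world coordinates). Camera axes: x right, y up, looking along -z (the intrinsics and any distortion apply to the point x, -y, -z); pixel columns grow to the right and rows downward; lengths in m; the calibration is good to about 2 mm. A picture is of the moment at which its call begins.
- workorder.finish_job(): hands the job in; it is judged then, once.
The state is a dict: "time_s": time; "joints": joint angles; "joint_velocities": joint speeds; "effort": joint torques, N m; "tcp_pos": TCP position; "ee_rot": TCP orientation; "wrist_force": force on the tool from outside, world axes, zero at the start; "moment": the same for the moment, N m; "gripper_width": opening from 0.0 (shut) to 1.0 (fully open); "gripper_force": force on a finger pad.
Only numpy, scipy, OpenCV 4.12 (cv2) and the standard library are available. Lean on these libraries where they do the work, as an engineer would, in place of code of your own. Each camera call takes 0.05 s, during which the arm holds its last target. There are 200 camera calls.

## Working session

There is one attempt and no reset: what is moved stays moved. The work goes in short steps, Python scripts to look and compute and a shell command to move; the robot and the scene stay as the last step left them, time stands still between calls to the robot, and variables do not carry over. Pictures are saved under pics/ and viewed, at most 10 in all, crops included, and the job is handed in when it is done.

```bash
ls; mkdir -p pics
cat > h.py <<'E'
import numpy as np, cv2
from station import sensors, eyes, workorder
def cap(n):
    c=eyes.capture(n); return c
def save(c,f,crop=None,s=1):
    im=cv2.cvtColor(c["pixels"],cv2.COLOR_RGB2BGR)
    if crop: x0,y0,x1,y1=crop; im=im[y0:y1,x0:x1]
    if s!=1: im=cv2.resize(im,None,fx=s,fy=s,interpolation=cv2.INTER_CUBIC)
    cv2.imwrite("pics/"+f,im)
def ray(c,u,v):
    K=c["K"];T=c["world_from_camera"]
    d=np.array([(u-K[0,2])/K[0,0],-(v-K[1,2])/K[1,1],-1.])
    return T[:3,3],T[:3,:3]@d
def plane(c,u,v,z):
    o,d=ray(c,u,v); return o+d*(z-o[2])/d[2]
def pts(c):
    K=c["K"];T=c["world_from_camera"];z=c["z_map"].astype(float)
    v,u=np.mgrid[:z.shape[0],:z.shape[1]]
    P=np.stack([(u-K[0,2])/K[0,0]*z,-(v-K[1,2])/K[1,1]*z,-z],-1)
    return P@T[:3,:3].T+T[:3,3]
E
python3 - <<'E'
from h import *
for n in("top","scene"):
    c=cap(n); save(c,n+"1.png"); np.savez("pics/"+n+"1.npz",**c)
    print(n,[k for k in c],c["K"].round(1).tolist(),c["world_from_camera"].round(3).tolist())
print(sensors.sense())
E
```

```text
pics
top ['pixels', 'z_map', 'K', 'world_from_camera'] [[466.4, 0.0, 320.8], [0.0, 466.4, 192.7], [0.0, 0.0, 1.0]] [[0.0, 0.981, -0.195, 0.448], [-1.0, 0.002, 0.011, 0.167], [0.011, 0.195, 0.981, 0.965], [0.0, 0.0, 0.0, 1.0]]
scene ['pixels', 'z_map', 'K', 'world_from_camera'] [[474.7, 0.0, 326.4], [0.0, 474.7, 192.8], [0.0, 0.0, 1.0]] [[0.822, 0.257, -0.508, 0.168], [-0.569, 0.345, -0.747, -0.523], [-0.016, 0.903, 0.43, 0.435], [0.0, 0.0, 0.0, 1.0]]
{'time_s': 0.1, 'joints': array([ 7.79563410e+01,  2.20853614e+01,  3.88725826e-01, -2.45553275e-02,
       -6.84126655e+01, -1.48153737e+01]), 'joint_velocities': array([-0.08856735, -0.00883519,  0.25238354,  0.03892113, -0.09432043,
       -0.11407263]), 'effort': array([ 3.90633277e-04, -3.91686809e+01,  1.87936950e+01,  4.23192456e+00,
        1.34778305e-02, -7.20406501e-05]), 'tcp_pos': array([0.28212995, 0.55709663, 0.22158908]), 'ee_rot': array([[ 8.92049418e-01, -4.51937181e-01, -7.87779416e-04],
       [-4.51937856e-01, -8.92047643e-01, -1.78249080e-03],
       [ 1.02837096e-04,  1.94609722e-03, -9.99998101e-01]]), 'wrist_force': array([ 0.17564516,  0.27314717, -0.06539389]), 'moment': array([ 0.00494451,  0.03420598, -0.01891126]), 'gripper_force': 0.0, 'gripper_width': 1.0008651192704543}
```

View pics/top1.png

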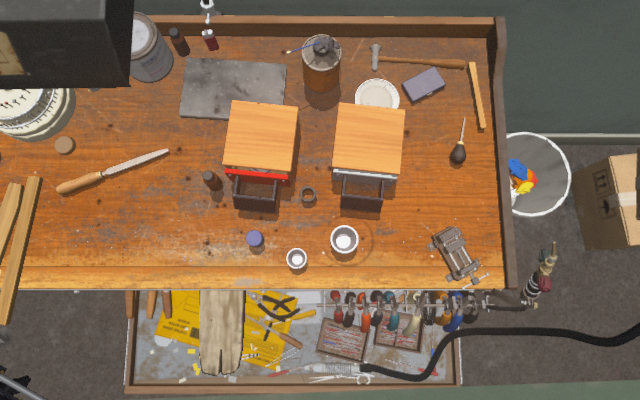

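View pics/scene1.png

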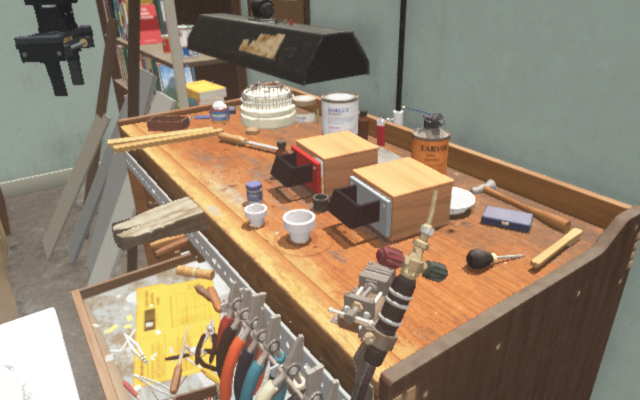

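Top view: the red chest is at (260,140) with its pull at (256,192), and the grey chest is at (370,140). Amber bottle at (210,180), loupe at (308,195).

Possible mix-ups:
- **Cup:** white cups at (344,240), the larger, and (297,259), the smaller. The white bowl at (377,95) is not a cup.
- **Jar:** blue jar at (255,240). The blue and red knobs near the vice are not jars.

Next I measure sizes.

```bash
cat > m.py <<'E'
from h import *
c=dict(np.load("pics/top1.npz")); P=pts(c); im=c["pixels"]; hsv=cv2.cvtColor(im,cv2.COLOR_RGB2HSV)
H,S,V=[hsv[...,i].astype(int) for i in range(3)]
def blob(mask,box):
    m=np.zeros(mask.shape,np.uint8); x0,y0,x1,y1=box; m[y0:y1,x0:x1]=mask[y0:y1,x0:x1]
    n,l,st,ce=cv2.connectedComponentsWithStats(m); i=1+np.argmax(st[1:,4]); return l==i,ce[i],st[i]
def circ(name,mask,box,ztop):
    b,ce,st=blob(mask,box); q=cv2.findContours(b.astype(np.uint8),0,1)[0][0][:,0]
    (u,v),r=cv2.minEnclosingCircle(q.astype(np.float32))
    w=plane(c,u,v,ztop); e=plane(c,u+r,v,ztop)
    print(name,"px",round(u,1),round(v,1),"r",round(r,1),"world",w.round(4),"diam",round(2*np.linalg.norm(e-w),4),"ztop",np.percentile(P[b][:,2],95).round(4))
h=P[...,2]
tall=lambda t:(h>t)&(h<0.12)
circ("bigcup",tall(.034),(320,215,372,265),.044)
circ("smallcup",tall(.025),(280,240,315,275),.035)
circ("jar",tall(.033),(238,222,275,258),.042)
circ("bottle",tall(.07),(195,160,228,200),.083)
circ("loupe",tall(.017),(298,183,320,210),.026)
for n,b in(("red",(215,85,310,175)),("grey",(322,85,415,175))):
    m,ce,st=blob(tall(.084),b); q=P[m][:,:2].astype(np.float32); print(n,len(q),cv2.minAreaRect(q),P[m][:,2].mean())
for n,b in(("redpull",(225,172,285,215)),("greypull",(335,172,395,215))):
    m,ce,st=blob(tall(.06),b); q=P[m][:,:2].astype(np.float32); print(n,len(q),cv2.minAreaRect(q),P[m][:,2].mean())
save(c,"crop1.png",(190,160,410,290),3.5)
E
python3 m.py
```

```text
bigcup px 343.6 238.7 r 14.1 world [0.5381 0.1121 0.044 ] diam 0.0557 ztop 0.0452
smallcup px 296.0 257.8 r 10.2 world [0.5011 0.206  0.035 ] diam 0.0405 ztop 0.0336
jar px 253.4 237.6 r 8.4 world [0.5401 0.2902 0.042 ] diam 0.0331 ztop 0.0436
bottle px 207.5 175.0 r 5.6 world [0.6572 0.377  0.083 ] diam 0.0216 ztop 0.0853
loupe px 307.1 193.1 r 8.1 world [0.6331 0.185  0.026 ] diam 0.0334 ztop 0.0273
red 4487 ((0.7379513382911682, 0.2769566476345062), (0.13456158339977264, 0.13564367592334747), 83.8447265625) 0.08912567656644294
grey 4440 ((0.7328663468360901, 0.06429007649421692), (0.1337449550628662, 0.13567371666431427), 83.63350677490234) 0.0890554302526576
redpull 774 ((0.6367010474205017, 0.2887883484363556), (0.11622096598148346, 0.060631733387708664), 85.08607482910156) 0.07193864217542577
greypull 783 ((0.637141227722168, 0.07318396866321564), (0.11808200925588608, 0.06185096502304077), 84.41378784179688) 0.07208669038372123
```

View pics/crop1.png

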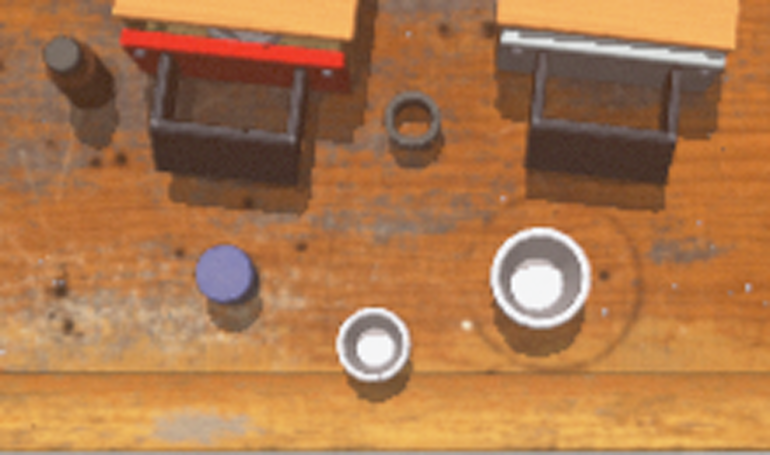

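Crop: the cup at about (540,278) is 55.7 mm wide and 44 mm high, so it is the one wanted. The one at (373,345) is only 40 mm. Blue jar at (225,272). The red drawer is about 6 mm ajar. Next I add a helper that works out how far to go.

```bash
cat > go.py <<'E'
import sys; from h import *
# python3 go.py x y z yawdeg(of tool y axis, -96 nominal): prints tool-axes delta
from scipy.spatial.transform import Rotation as Rn
s=sensors.sense(); R=s["ee_rot"]; a=[float(v) for v in sys.argv[1:]]
d=R.T@(np.array(a[:3])-s["tcp_pos"])
y=np.radians(a[3] if len(a)>3 else -96.1); Y=np.array([np.cos(y),np.sin(y),0]); Z=np.array([0,0,-1.]); Rt=np.stack([np.cross(Y,Z),Y,Z],1)
print("tcp",s["tcp_pos"].round(4),"d",d.round(4),"rot",Rn.from_matrix(R.T@Rt).as_rotvec(degrees=True).round(2),"n>=",round(np.linalg.norm(d)/.05,1))
E
python3 go.py .44 .5 .15
python3 - <<'E'
from h import *
c=dict(np.load("pics/top1.npz"));P=pts(c)
print("front edge",plane(c,255,288,0),plane(c,200,288,0)); print("box",P[40,40],P[80,120])
P=pts(dict(np.load("pics/scene1.npz"))); print("hood scene",P[45,280],P[60,330],P[20,210])
E
```

```text
tcp [0.2821 0.5571 0.2216] d [ 0.1666 -0.0206  0.0716] rot [ 1.100e-01  1.000e-02 -2.077e+01] n>= 3.7
front edge [0.44235795 0.28975894 0.        ] [0.44232713 0.40075657 0.        ]
box [0.84373882 0.62181799 0.25543513] [0.80586898 0.51595705 0.1860321 ]
hood scene [0.8354178  0.67400236 0.24167032] [0.88712281 0.50687348 0.21748509] [0.84262129 1.1856957  0.27116202]
```

Units first: shifts go in shares of 0.8 m and turns go in shares of 60 degrees. So 0.167 m / 0.8 = 0.2088, 0.072 m / 0.8 = 0.09, -20.8 degrees / 60 = -0.3467.

```bash
echo '[[[1,0.2088,-0.0263,0.09,0,0,-0.3467],[1,0.2088,-0.0263,0.09,0,0,-0.3467],[1,0.2088,-0.0263,0.09,0,0,-0.3467],[1,0.2088,-0.0263,0.09,0,0,-0.3467],[1,0.2088,-0.0263,0.09,0,0,-0.3467]]]' > rows.txt && python3 -m handwheel rows.txt; python3 go.py .54 .29 .13; python3 -c "
from h import *; s=sensors.sense(); print(s['joints'].round(2),np.hypot(*s['tcp_pos'][:2]),s['tcp_pos'],s['time_s'])"
```

```text
time_s: 0.6
tcp_pos: [0.4432, 0.4973, 0.1465]
ee_rot: [[0.994, -0.111, -0.004], [-0.111, -0.994, -0.006], [-0.003, 0.006, -1.0]]
wrist_force: [-0.5, 0.1, -0.6]
gripper_width: 1.004
gripper_force: 0.0
tcp [0.4432 0.4973 0.1465] d [0.1193 0.1952 0.0174] rot [ 0.35  0.17 -0.28] n>= 4.6
[ 6.216e+01  2.940e+01  1.140e+00 -3.000e-02 -6.213e+01  2.146e+01] 0.6661461296377306 [0.44317985 0.49733519 0.14654254] 0.6
```

```bash
cat > rec.py <<'E'
from h import *; import json
from scipy.optimize import least_squares
s=sensors.sense(); f="rec.json"
try: D=json.load(open(f))
except Exception: D=[[[77.9563,22.0854,.3887,-.02,-68.41,-14.8],[.28213,.5571,.22159],[-.0008,-.0018,-1.]],[[62.16,29.40,1.14,-.03,-62.13,21.46],[.44318,.49734,.14654],[-.004,-.006,-1.]]]
D.append([s["joints"].tolist(),s["tcp_pos"].tolist(),s["ee_rot"][:,2].tolist()]); json.dump(D,open(f,"w"))
def res(p):
    L1,L2,a1,h,L6=p; o=[]
    for q,t,z in D:
        W=np.array(t)-L6*np.array(z); a=np.radians(q); b=a[1]-a[2]
        r=np.hypot(W[0],W[1])
        o+=[a1+L1*np.sin(a[1])+L2*np.cos(b)-r, h+L1*np.cos(a[1])-L2*np.sin(b)-W[2]]
    return np.r_[o,(np.array(p)-[.45,.45,.05,.3,.3])*.001]
p=least_squares(res,[.45,.45,.05,.3,.3]); L1,L2,a1,h,L6=p.x
a=np.radians(s["joints"]); r=a1+L1*np.sin(a[1])
print("L1 L2 a1 h L6",p.x.round(3),"res mm",(res(p.x)[:-5]*1000).round(1),"elbow",[round(v,3) for v in(r*np.cos(a[0]),r*np.sin(a[0]),h+L1*np.cos(a[1]))],s["joints"].round(1),s["time_s"])
E
echo '[[[1,0,0,0,0.1333,0,0],[1,0,0,0,0.2667,0,0],[1,0,0,0,0.2667,0,0]]]' > rows.txt && python3 -m handwheel rows.txt | head -2; python3 rec.py;  echo '[[[1,0,0,0,-0.1333,0,0],[1,0,0,0,-0.2667,0,0],[1,0,0,0,-0.2667,0,0]]]' > rows.txt && python3 -m handwheel rows.txt|head -2; python3 rec.py
```

```text
time_s: 0.9
tcp_pos: [0.4397, 0.4982, 0.1507]
L1 L2 a1 h L6 [ 0.527  0.517 -0.049  0.175  0.251] res mm [ 4.5 -0.2 -2.9 -8.  -1.5  8.2] elbow [np.float64(0.082), np.float64(0.138), np.float64(0.659)] [ 59.1  23.4  -6.6  -9.4 -45.8  30.4] 0.9
time_s: 1.2
tcp_pos: [0.4404, 0.504, 0.1498]
L1 L2 a1 h L6 [ 0.517  0.499 -0.028  0.166  0.239] res mm [ 5.8  0.1 -1.9 -5.3 -1.9 10.4 -2.  -5.2] elbow [np.float64(0.104), np.float64(0.201), np.float64(0.617)] [ 62.7  29.4   1.6   0.2 -62.3  21.3] 1.2
```

```bash
python3 go.py .54 .29 .085
```

```text
tcp [0.4404 0.504  0.1498] d [0.1208 0.2025 0.0656] rot [ 0.16 -0.08  0.24] n>= 4.9
```

Converted, 0.2 m / 0.8 = 0.25, 0.15 m / 0.8 = 0.1875.

```bash
echo '[[[1,0,0.025,0.05,0,0,0],[1,0.0375,0.075,0.0825,0,0,0],[1,0.075,0.125,0.0825,0,0,0],[1,0.1125,0.1875,0.0825,0,0,0],[1,0.15,0.25,0.0825,0,0,0],[1,0.15,0.25,0.0825,0,0,0]]]' > rows.txt && python3 -m handwheel rows.txt; python3 rec.py
python3 - <<'E'
from h import *
c=cap("wrist"); save(c,"w1.png"); np.savez("pics/w1.npz",**c); print(c["world_from_camera"].round(3).tolist())
E
python3 go.py .54 .29 .015
```

```text
time_s: 1.8
tcp_pos: [0.5395, 0.2861, 0.0846]
ee_rot: [[0.994, -0.108, -0.001], [-0.108, -0.994, -0.001], [-0.001, 0.001, -1.0]]
wrist_force: [0.1, -0.1, -0.3]
gripper_width: 1.0
gripper_force: 0.0
L1 L2 a1 h L6 [0.505 0.423 0.047 0.123 0.219] res mm [ 5.  -5.5 -0.3 -2.4 -2.5 14.  -0.8 -2.8 -1.4 -3.3] elbow [np.float64(0.207), np.float64(0.194), np.float64(0.57)] [ 43.1  27.9 -11.6  -0.  -50.5  40.7] 1.8
[[-0.109, 0.96, 0.259, 0.61], [-0.994, -0.105, -0.027, 0.278], [0.001, -0.26, 0.966, 0.247], [0.0, 0.0, 0.0, 1.0]]
tcp [0.5401 0.2845 0.0846] d [-0.0007 -0.0055  0.0696] rot [ 0.07  0.05 -0.23] n>= 1.4
```

View pics/w1.png

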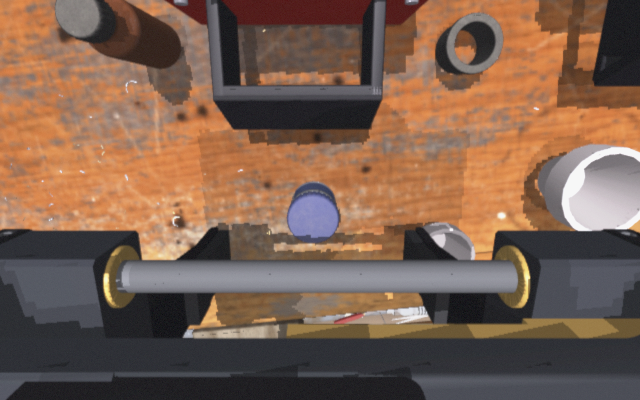

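Wrist view: the jar lid is at (315,215) between the fingers. The pull slot is above it at (300,50), with the loupe at (470,43). The small cup at (450,240) stays clear of the right finger.

Run:
```python
from h import *
c=dict(np.load("pics/w1.npz")); hsv=cv2.cvtColor(c["pixels"],cv2.COLOR_RGB2HSV)
m=cv2.inRange(hsv,(105,60,80),(135,255,255)); m[:150]=0;m[260:]=0
n,l,st,ce=cv2.connectedComponentsWithStats(m); i=1+np.argmax(st[1:,4]); q=cv2.findContours((l==i).astype(np.uint8),0,1)[0][0]
print(st[i],cv2.minEnclosingCircle(q), "jar lid",plane(c,*cv2.minEnclosingCircle(q)[0],.042))
P=pts(c)
m=((P[...,2]>.066)&(P[...,2]<.08)).astype(np.uint8); m[200:]=0; n,l,st,ce=cv2.connectedComponentsWithStats(m)
for i in range(1,n):
    if st[i][4]>300:
        p=P[l==i]; print(st[i],p.min(0).round(4),p.max(0).round(4))
# slot geometry: rail inner edge in chest frame
o=np.array([.738,.277]); e=np.array([.994,-.107]); f=np.array([.107,.994])
i=1+np.argmax([s[4] for s in st[1:]]); p=P[l==i][:,:2]-o; X=p@e; Y=p@f
for lo in np.arange(-.15,-.06,.004):
    k=(X>=lo)&(X<lo+.004); 
    if k.sum(): print(round(lo,3),k.sum(),Y[k].min().round(3),Y[k].max().round(3), (k&(abs(Y)<.02)).sum())
```

```text
[ 287  192   52   50 2040] ((312.9473571777344, 216.94737243652344), 26.174732208251953) jar lid [0.5409085  0.28773574 0.042     ]
[ 86   0  34  45 561] [0.6462 0.3646 0.066 ] [0.6639 0.3799 0.08  ]
[ 206    0  182  109 6439] [0.6034 0.2404 0.066 ] [0.6596 0.3278 0.0753]
-0.134 281 -0.044 0.037 154
-0.13 1381 -0.044 0.037 669
-0.126 1512 -0.045 0.037 742
-0.122 798 -0.044 0.038 332
-0.118 262 -0.044 0.037 0
-0.114 271 -0.044 0.038 0
-0.11 276 -0.044 0.037 0
-0.106 278 -0.044 0.038 0
-0.102 287 -0.044 0.038 0
-0.098 289 -0.044 0.038 0
-0.094 298 -0.044 0.038 0
-0.09 302 -0.044 0.038 0
-0.086 204 -0.046 0.038 0
```

Converted, 0.07 m / 0.8 = 0.0875, -0.004 m / 0.8 = -0.005.

```bash
echo '[[[1,0,-0.005,0.05,0,0,0],[1,0,-0.005,0.0875,0,0,0],[1,0,-0.005,0.0875,0,0,0],[0.3,0,-0.005,0.0875,0,0,0],[0.3,0,-0.005,0.0875,0,0,0],[0.3,0,-0.005,0.0875,0,0,0],[0.3,0,-0.005,0.0875,0,0,0]]]' > rows.txt && python3 -m handwheel rows.txt; python3 go.py .53 .43 .03
```

```text
time_s: 2.55
tcp_pos: [0.54, 0.294, 0.016]
ee_rot: [[0.994, -0.105, 0.002], [-0.105, -0.994, 0.002], [0.002, -0.002, -1.0]]
wrist_force: [0.5, -0.0, -0.0]
gripper_width: 0.719
gripper_force: 0.0
tcp [0.54  0.294 0.016] d [-0.0242 -0.1342 -0.0137] rot [-0.11 -0.1   0.06] n>= 2.7
```

Converted, 0.003 m / 0.8 = 0.0038.

```bash
echo '[[[0.2,0,0.0038,0,0,0,0],[0.2,0,0.0038,0,0,0,0],[0.2,0,0.0038,0,0,0,0],[0.2,0,0.0038,0,0,0,0],[0.2,0,0.0038,0,0,0,0],[0.2,0,0.0038,0,0,0,0],[0.2,0,0.0038,0,0,0,0]]]' > rows.txt && python3 -m handwheel rows.txt; python3 go.py .53 .43 .03
```

```text
time_s: 3.25
tcp_pos: [0.5391, 0.2902, 0.0145]
ee_rot: [[0.994, -0.106, -0.0], [-0.106, -0.994, -0.0], [-0.0, 0.0, -1.0]]
wrist_force: [-0.6, -0.3, -0.4]
gripper_width: 0.344
gripper_force: 29.9
tcp [0.5391 0.2902 0.0145] d [-0.0238 -0.1381 -0.0156] rot [0.01 0.01 0.04] n>= 2.8
```

Converted, -0.138 m / 0.8 = -0.1725, -0.02 m / 0.8 = -0.025.

```bash
echo '[[[0.2,0,0,-0.025,0,0,0],[0.2,-0.01,-0.0563,-0.0313,0,0,0],[0.2,-0.02,-0.1125,-0.0313,0,0,0],[0.2,-0.03,-0.1725,-0.0313,0,0,0],[0.2,-0.03,-0.1725,-0.0313,0,0,0],[0.2,-0.03,-0.1725,-0.0125,0,0,0],[0.2,-0.03,-0.1725,0,0,0,0],[0.2,-0.03,-0.1725,0,0,0,0]]]' > rows.txt && python3 -m handwheel rows.txt; echo '[[[0.7,0,0,0,0,0,0],[0.7,0,0,0,0,0,0],[0.7,0,0,0,0,0,0],[0.7,0,0,0,0,0,0],[0.7,0,0,0,0,0,0]]]' > rows.txt && python3 -m handwheel rows.txt; python3 go.py .638 .284 .11
```

```text
time_s: 4.05
tcp_pos: [0.5296, 0.4284, 0.0134]
ee_rot: [[0.994, -0.107, -0.001], [-0.107, -0.994, -0.002], [-0.001, 0.002, -1.0]]
wrist_force: [-0.2, 0.1, 0.0]
gripper_width: 0.349
gripper_force: 30.0
time_s: 4.55
tcp_pos: [0.5299, 0.4299, 0.0145]
ee_rot: [[0.994, -0.106, -0.0], [-0.106, -0.994, -0.0], [-0.0, 0.0, -1.0]]
wrist_force: [-0.5, 1.1, 0.3]
gripper_width: 0.668
gripper_force: 0.0
tcp [0.5299 0.4299 0.0145] d [ 0.123   0.1336 -0.0955] rot [0.   0.   0.03] n>= 4.1
```

Converted, 0.134 m / 0.8 = 0.1675, -0.105 m / 0.8 = -0.1313.

```bash
echo '[[[0.7,0,0,-0.05,0,0,0],[0.7,0,0,-0.1,0,0,0],[0,0,0.0375,-0.1313,0,0,0],[0,0.0375,0.0875,-0.1313,0,0,0],[0,0.0875,0.125,-0.1313,0,0,0],[0,0.1538,0.1675,-0.125,0,0,0],[0,0.1538,0.1675,-0.125,0,0,0],[0,0.1538,0.1675,-0.125,0,0,0]]]' > rows.txt && python3 -m handwheel rows.txt; echo '[[[0,0,0,0,0,0,0],[0,0,0,0,0,0,0]]]' > rows.txt && python3 -m handwheel rows.txt|grep width; python3 go.py .638 .284 .047; python3 rec.py
python3 - <<'E'
from h import *
c=cap("top"); save(c,"t2.png",(180,120,440,300),3); np.savez("pics/t2.npz",**c)
c=cap("wrist"); save(c,"w2.png"); np.savez("pics/w2.npz",**c)
E
```

```text
time_s: 5.35
tcp_pos: [0.6392, 0.2817, 0.1137]
ee_rot: [[0.994, -0.109, -0.001], [-0.109, -0.994, -0.001], [-0.001, 0.001, -1.0]]
wrist_force: [-0.2, -0.2, -0.3]
gripper_width: 0.237
gripper_force: 0.0
gripper_width: 0.065
tcp [0.6371 0.2849 0.1147] d [0.001  0.0008 0.0677] rot [-0.    0.01  0.14] n>= 1.4
L1 L2 a1 h L6 [0.518 0.423 0.041 0.113 0.22 ] res mm [ 4.5 -5.   0.7 -2.5 -2.6 14.5  0.1 -2.9 -0.7 -3.4 -2.  -0.7] elbow [np.float64(0.261), np.float64(0.199), np.float64(0.544)] [ 37.3  33.7   3.9  -0.  -60.2  46.7] 5.55
```

View pics/w2.png

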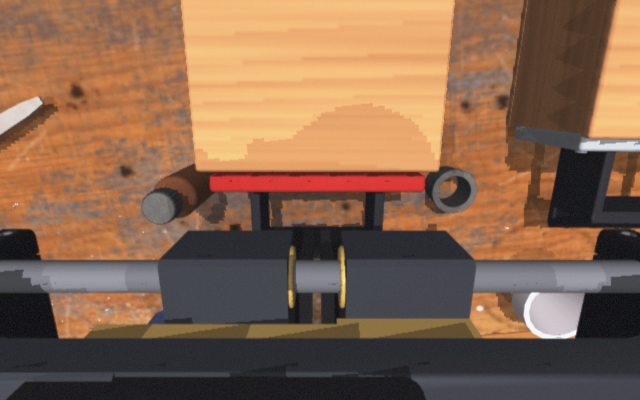

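View pics/t2.png

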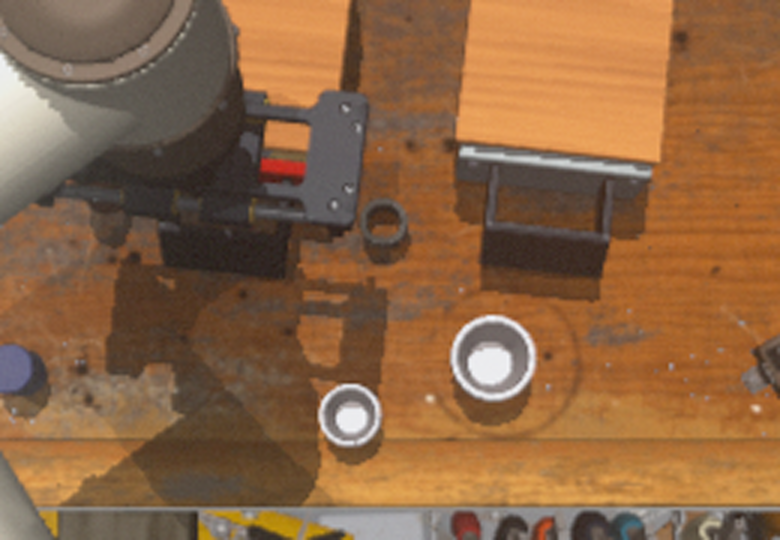

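Top view: the jar stands upright at (15,370), clear of the drawer's way. In the wrist view the shut fingers are over the slot, and the bottle (165,205) and loupe (455,190) are untouched. I descend into the slot and draw the drawer out.

Converted, 0.067 m / 0.8 = 0.0838, 0.05 m / 0.8 = 0.0625.

```bash
echo '[[[0,0.0013,0.0013,0.0375,0,0,0],[0,0.0013,0.0013,0.0625,0,0,0],[0,0.0013,0.0013,0.0838,0,0,0],[0,0.0013,0.0013,0.0838,0,0,0]]]' > rows.txt && python3 -m handwheel rows.txt; echo '[[[0,-0.0125,0,0,0,0,0],[0,-0.025,0,0,0,0,0],[0,-0.0375,0,0,0,0,0],[0,-0.05,0,0,0,0,0],[0,-0.0625,0,0,0,0,0],[0,-0.075,0,0,0,0,0],[0,-0.085,0,0,0,0,0],[0,-0.085,0,0,0,0,0]]]' > rows.txt && python3 -m handwheel rows.txt
```

```text
time_s: 6.05
tcp_pos: [0.6365, 0.2826, 0.0447]
ee_rot: [[0.995, -0.105, -0.005], [-0.105, -0.995, -0.003], [-0.005, 0.003, -1.0]]
wrist_force: [0.1, 0.2, 0.7]
gripper_width: 0.003
gripper_force: 0.0
time_s: 6.85
tcp_pos: [0.5696, 0.2898, 0.0479]
ee_rot: [[0.994, -0.105, -0.002], [-0.105, -0.994, -0.001], [-0.002, 0.001, -1.0]]
wrist_force: [-0.8, 0.3, 0.6]
gripper_width: 0.007
gripper_force: 0.2
```

Converted, -0.008 m / 0.8 = -0.01, -0.004 m / 0.8 = -0.005.

```bash
echo '[[[0,-0.005,0,0,0,0,0],[0,-0.01,0,0,0,0,0]]]' > rows.txt && python3 -m handwheel rows.txt | grep -E 'tcp|wrist';echo '[[[0,-0.005,0,0,0,0,0],[0,-0.0088,0,0,0,0,0]]]' > rows.txt && python3 -m handwheel rows.txt | grep -E 'tcp|wrist'
python3 - <<'E'
from h import *
c=cap("top"); save(c,"t3.png",(180,120,440,300),3); np.savez("pics/t3.npz",**c)
P=pts(c)
o=np.array([.738,.277]); e=np.array([.994,-.107]); f=np.array([.107,.994])
m=(P[...,2]>.05)&(P[...,2]<.078)&(P[...,0]<.62)&(P[...,0]>.48)&(P[...,1]>.22)&(P[...,1]<.36)
q=P[m][:,:2]-o; X=q@e; print("pull front X",np.percentile(X,[0.5,1,3,10]).round(4))
E
```

```text
tcp_pos: [0.5635, 0.2903, 0.0476]
wrist_force: [3.7, -0.7, 2.6]
tcp_pos: [0.5562, 0.2912, 0.0475]
wrist_force: [3.4, -1.9, 3.1]
pull front X [-0.2103 -0.2097 -0.209  -0.1893]
```

Converted, -0.003 m / 0.8 = -0.0038.

```bash
for i in 1 2; do echo '[[[0,-0.0038,0,0,0,0,0],[0,-0.0038,0,0,0,0,0]]]' > rows.txt && python3 -m handwheel rows.txt | grep -E 'tcp|wrist'; done
```

```text
tcp_pos: [0.556, 0.2913, 0.0476]
wrist_force: [11.7, -4.7, -2.2]
tcp_pos: [0.5559, 0.2914, 0.0477]
wrist_force: [19.9, -7.9, -7.6]
```

Converted, 0.13 m / 0.8 = 0.1625, 0.006 m / 0.8 = 0.0075.

```bash
echo '[[[0,0.0075,0,0,0,0,0],[0,0.0163,0,0,0,0,0],[0,0.0163,0,-0.0375,0,0,0],[0,0.0163,0,-0.0875,0,0,0],[0.8,0,0.05,-0.0938,0,0,0],[0.9,-0.025,0.1,-0.0938,0,0,0],[0.9,-0.0375,0.15,-0.0875,0,0,0],[0.9,-0.0375,0.1625,-0.0875,0,0,0]]]' > rows.txt && python3 -m handwheel rows.txt; python3 go.py .538 .112 .085;  python3 - <<'E'
from h import *
c=cap("top"); save(c,"t4.png",(180,90,440,285),3); np.savez("pics/t4.npz",**c)
c=cap("wrist"); np.savez("pics/w4.npz",**c); save(c,"w4.png")
E
```

```text
time_s: 8.5
tcp_pos: [0.5026, 0.1625, 0.1165]
ee_rot: [[0.994, -0.108, -0.006], [-0.108, -0.994, -0.002], [-0.006, 0.003, -1.0]]
wrist_force: [1.3, 0.1, 0.2]
gripper_width: 0.285
gripper_force: 0.0
tcp [0.5026 0.1625 0.1165] d [0.0409 0.0463 0.0313] rot [ 0.15  0.35 -0.11] n>= 1.4
```

View pics/t4.png

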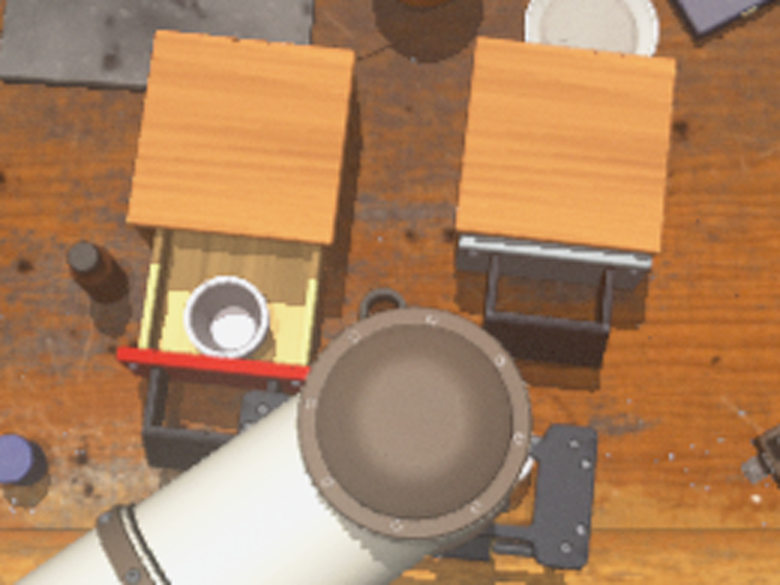

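View pics/w4.png

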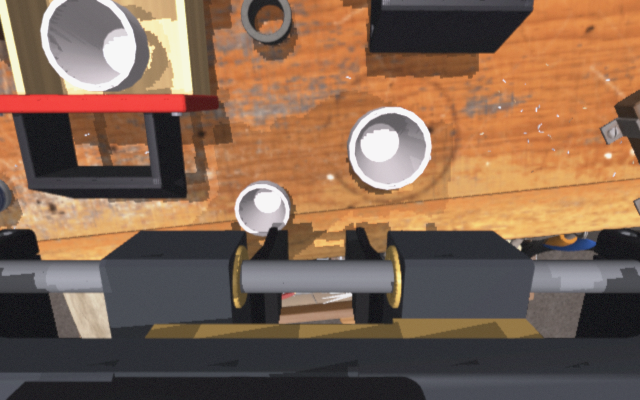

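Crop: the drawer is fully out with the fixed cup at (227,317), and the grey drawer is shut. In the wrist view the loose cup is at (390,148), and the small one at (263,208) is beside the gripper.

```bash
cat > cup.py <<'E'
from h import *
def rim(f,box,z,tag,lo=None):
    c=dict(np.load(f)) if isinstance(f,str) else f; P=pts(c); x0,y0,x1,y1=box
    hsv=cv2.cvtColor(c["pixels"],cv2.COLOR_RGB2HSV); m=np.zeros(P.shape[:2],np.uint8)
    k=(hsv[...,1]<70)&(hsv[...,2]>60)&(P[...,2]>z-(lo or .02))&(P[...,2]<z+.02); m[y0:y1,x0:x1]=k[y0:y1,x0:x1]
    n,l,st,ce=cv2.connectedComponentsWithStats(m); i=1+np.argmax(st[1:,4]); q=max(cv2.findContours((l==i).astype(np.uint8),0,1)[0],key=len)
    # rim points: those whose depth height is near z
    h=cv2.convexHull(q); (u,v),ax,an=cv2.fitEllipse(h)
    ring=(l==i)&(abs(P[...,2]-z)<.004); p=P[ring]
    A=np.c_[2*p[:,:2],np.ones(len(p))]; s=np.linalg.lstsq(A,(p[:,:2]**2).sum(1),rcond=None)[0]
    print(tag,"ellipse",plane(c,u,v,z).round(4),np.round(ax,1),"px",round(u),round(v),"| ring",s[:2].round(4),"r",np.sqrt(s[2]+s[0]**2+s[1]**2).round(4),len(p))
if __name__=="__main__":
    rim("pics/t4.npz",(235,175,280,215),.055,"nest top")
    rim("pics/top1.npz",(320,215,372,265),.044,"cup top")
    rim("pics/w4.npz",(335,95,445,205),.044,"cup wrist")
    rim("pics/w4.npz",(25,0,155,92),.055,"nest wrist")
E
python3 cup.py; python3 go.py .538 .112 .085
```

```text
nest top ellipse [0.6222 0.2876 0.055 ] [27.4 28.7] px 255 196 | ring [0.6232 0.2884] r 0.0256 180
cup top ellipse [0.5378 0.112  0.044 ] [27.7 28.1] px 344 239 | ring [0.5384 0.112 ] r 0.0256 169
cup wrist ellipse [0.5386 0.1096 0.044 ] [82.6 84.3] px 389 147 | ring [0.5375 0.1094] r 0.0254 1806
nest wrist ellipse [0.6218 0.2828 0.055 ] [ 92.9 115.6] px 94 42 | ring [0.6216 0.285 ] r 0.0254 2571
tcp [0.5057 0.1648 0.1174] d [0.0378 0.049  0.0324] rot [ 0.04  0.1  -0.06] n>= 1.4
```

Converted, 0.05 m / 0.8 = 0.0625, 0.035 m / 0.8 = 0.0438.

```bash
echo '[[[1,0.0438,0.0625,0.0125,0,0,0],[1,0.0438,0.0625,0.025,0,0,0],[1,0.0438,0.0625,0.025,0,0,0],[1,0.0438,0.0625,0.025,0,0,0],[1,0.0438,0.0625,0.025,0,0,0],[1,0.0438,0.0625,0.025,0,0,0],[1,0.0438,0.0625,0.025,0,0,0],[1,0.0438,0.0625,0.025,0,0,0]]]' > rows.txt && python3 -m handwheel rows.txt;python3 go.py .538 .1108 .021; python3 rec.py
```

```text
time_s: 9.4
tcp_pos: [0.5364, 0.1131, 0.0979]
ee_rot: [[0.994, -0.105, 0.001], [-0.105, -0.994, 0.0], [0.0, -0.0, -1.0]]
wrist_force: [-1.6, -0.5, -0.6]
gripper_width: 0.991
gripper_force: 0.0
tcp [0.5364 0.1131 0.0979] d [0.0018 0.0021 0.0769] rot [-0.02 -0.03  0.08] n>= 1.5
L1 L2 a1 h L6 [0.527 0.415 0.044 0.104 0.223] res mm [ 2.8 -5.1  0.5 -2.3 -2.8 15.5 -0.  -2.8 -0.1 -1.6 -1.4 -0.7  1.  -3.1] elbow [np.float64(0.21), np.float64(0.116), np.float64(0.594)] [ 28.9  21.8 -20.   -0.  -48.2  55.1] 9.4
```

Converted, 0.077 m / 0.8 = 0.0963, 0.06 m / 0.8 = 0.075.

```bash
echo '[[[1,0.0025,0.0025,0.0375,0,0,0],[1,0.0025,0.0025,0.075,0,0,0],[1,0.0025,0.0025,0.0963,0,0,0],[1,0.0025,0.0025,0.0963,0,0,0]]]' > rows.txt && python3 -m handwheel rows.txt | grep -E "tcp|force"; echo '[[[0.55,0,0,0,0,0,0],[0.55,0,0,0,0,0,0],[0.55,0,0,0,0,0,0],[0.55,0,0,0,0,0,0],[0.55,0,0,0,0,0,0],[0.55,0,0,0,0,0,0],[0.55,0,0,0,0,0,0]]]' > rows.txt && python3 -m handwheel rows.txt
```

```text
tcp_pos: [0.5363, 0.1096, 0.0183]
wrist_force: [-1.2, -0.2, 0.7]
gripper_force: 0.0
time_s: 10.5
tcp_pos: [0.5385, 0.1105, 0.0213]
ee_rot: [[0.994, -0.105, 0.001], [-0.105, -0.994, 0.0], [0.001, -0.0, -1.0]]
wrist_force: [-1.6, -0.8, 4.8]
gripper_width: 0.642
gripper_force: 30.0
```

Converted, -0.184 m / 0.8 = -0.23, -0.11 m / 0.8 = -0.1375.

```bash
echo '[[[0.5,0,0,-0.025,0,0,0],[0.5,0,0,-0.075,0,0,0],[0.5,0,0,-0.1375,0,0,0],[0.5,0.0188,-0.0563,-0.1375,0,0,0],[0.5,0.0375,-0.1125,-0.1375,0,0,0],[0.5,0.06,-0.1713,-0.1375,0,0,0],[0.5,0.0819,-0.23,-0.1375,0,0,0],[0.5,0.0819,-0.23,-0.1375,0,0,0]]]' > rows.txt && python3 -m handwheel rows.txt; echo '[[[0.5,0,0,0,0,0,0]]]' > rows.txt && python3 -m handwheel rows.txt; python3 go.py .6230 .2865 .050; python3 rec.py
python3 - <<'E'
from cup import *
c=cap("scene"); save(c,"s5.png",(200,60,470,260),2.9); np.savez("pics/s5.npz",**c)
c=cap("wrist"); np.savez("pics/w5.npz",**c);
E
```

```text
time_s: 11.3
tcp_pos: [0.6244, 0.2915, 0.1284]
ee_rot: [[0.995, -0.102, 0.001], [-0.102, -0.995, 0.001], [0.001, -0.001, -1.0]]
wrist_force: [-0.7, -0.4, -1.0]
gripper_width: 0.642
gripper_force: 30.0
time_s: 11.4
tcp_pos: [0.6221, 0.2871, 0.1287]
ee_rot: [[0.995, -0.105, -0.002], [-0.105, -0.995, -0.001], [-0.002, 0.002, -1.0]]
wrist_force: [-0.8, -0.3, -0.7]
gripper_width: 0.641
gripper_force: 30.0
tcp [0.6221 0.2871 0.1287] d [0.0011 0.0004 0.0787] rot [0.09 0.13 0.1 ] n>= 1.6
L1 L2 a1 h L6 [0.527 0.415 0.044 0.104 0.222] res mm [ 3.  -4.8  0.6 -2.1 -2.8 15.7  0.1 -2.6 -0.1 -1.5 -1.3 -0.5  1.1 -3.1
 -0.5 -1.1] elbow [np.float64(0.253), np.float64(0.199), np.float64(0.552)] [ 38.2  31.9   2.8  -0.  -61.1  45.8] 11.4
```

View pics/s5.png

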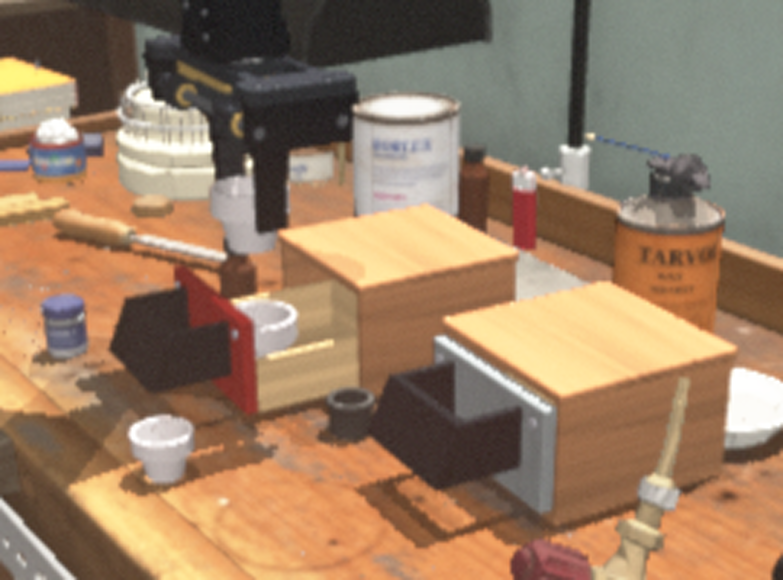

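Scene view: the cup is held upright at (248,215), above the nest at (270,325). The jar (65,325), loupe (350,412) and small cup (160,448) are all standing. I lower gently.

Converted, 0.072 m / 0.8 = 0.09, 0.07 m / 0.8 = 0.0875.

```bash
echo '[[[0.5,0.0013,0,0.0313,0,0,0],[0.5,0.0013,0,0.0625,0,0,0],[0.5,0.0013,0,0.075,0,0,0],[0.5,0.0013,0,0.0825,0,0,0],[0.5,0.0013,0,0.0875,0,0,0],[0.5,0.0013,0,0.09,0,0,0]]]' > rows.txt && python3 -m handwheel rows.txt | grep -E 'tcp|wrist'; echo '[[[0.5,0,0,0.0025,0,0,0],[0.5,0,0,0.005,0,0,0]]]' > rows.txt && python3 -m handwheel rows.txt| grep -E 'tcp|wrist'
```

```text
tcp_pos: [0.6242, 0.2863, 0.0593]
wrist_force: [0.4, -0.7, -0.7]
tcp_pos: [0.6241, 0.2866, 0.0553]
wrist_force: [0.0, 0.3, 1.1]
```

Converted, 0.002 m / 0.8 = 0.0025.

```bash
for i in 1 2 3; do echo '[[[0.5,0,0,0.0025,0,0,0],[0.5,0,0,0.0025,0,0,0]]]' > rows.txt && python3 -m handwheel rows.txt| grep -E 'tcp|wrist'; done
```

```text
tcp_pos: [0.6242, 0.2863, 0.0533]
wrist_force: [0.1, -1.8, 3.6]
tcp_pos: [0.6243, 0.2863, 0.0516]
wrist_force: [-0.3, -1.7, 4.4]
tcp_pos: [0.6245, 0.2863, 0.0503]
wrist_force: [-0.7, -1.9, 6.2]
```

Units first: shifts go in shares of 0.8 m and turns go in shares of 60 degrees. So 0.0015 m / 0.8 = 0.0019.

```bash
for i in 1 2; do echo '[[[0.5,0,0,0.0019,0,0,0],[0.5,0,0,0.0019,0,0,0]]]' > rows.txt && python3 -m handwheel rows.txt| grep -E 'tcp|wrist'; done
```

```text
tcp_pos: [0.6249, 0.2863, 0.0502]
wrist_force: [-1.3, -3.3, 12.4]
tcp_pos: [0.6255, 0.2862, 0.0502]
wrist_force: [-2.5, -4.7, 16.7]
```

The cup stopped at 50.2 mm, which matches the expected seated height. I ease off, let go and rise.

Converted, -0.003 m / 0.8 = -0.0038.

```bash
echo '[[[0.5,0,0,-0.0038,0,0,0],[0.76,0,0,-0.0038,0,0,0],[0.76,0,0,-0.0038,0,0,0],[0.76,0,0,-0.0038,0,0,0],[0.76,0,0,-0.0038,0,0,0]]]' > rows.txt && python3 -m handwheel rows.txt; echo '[[[0.76,0,0,-0.01,0,0,0],[0.76,0,0,-0.025,0,0,0],[0.8,0,0,-0.05,0,0,0],[0.8,0,0,-0.1,0,0,0],[0.8,-0.0375,0,-0.1125,0,0,0],[0.8,-0.0875,0,-0.1125,0,0,0],[0.8,-0.1375,0,-0.1125,0,0,0],[0.8,-0.1375,0,-0.1125,0,0,0]]]' > rows.txt && python3 -m handwheel rows.txt
python3 - <<'E'
from cup import *
c=cap("scene"); save(c,"s6.png",(200,60,470,260),2.9)
c=cap("wrist"); np.savez("pics/w6.npz",**c); P=pts(c)
o=P[(abs(P[...,0]-.623)<.035)&(abs(P[...,1]-.2865)<.033)&(P[...,2]>.06)]; print(len(o)); print("rim z pct",np.percentile(o[:,2],[5,50,95]) if len(o) else None)
m=(abs(P[...,2]-.073)<.005)&(abs(P[...,0]-.623)<.032)&(abs(P[...,1]-.2865)<.034)
p=P[m]; A=np.c_[p[:,:2]-[.62,.28],np.ones(len(p))]; print("rim tilt mm/m",np.round(np.linalg.lstsq(A,p[:,2],rcond=None)[0],4),len(p),p.mean(0))
E
```

```text
time_s: 13.8
tcp_pos: [0.6231, 0.2864, 0.0476]
ee_rot: [[0.994, -0.105, -0.001], [-0.105, -0.994, -0.001], [-0.001, 0.001, -1.0]]
wrist_force: [0.3, -0.2, -0.2]
gripper_width: 0.756
gripper_force: 0.0
time_s: 14.6
tcp_pos: [0.5104, 0.2978, 0.1402]
ee_rot: [[0.995, -0.103, -0.001], [-0.103, -0.995, 0.0], [-0.001, -0.0, -1.0]]
wrist_force: [0.4, 0.6, 0.5]
gripper_width: 0.803
gripper_force: 0.0
3413
rim z pct [0.06166689 0.07341055 0.08123697]
rim tilt mm/m [-0.0182  0.0016  0.0728] 1798 [0.61779459 0.28650568 0.07286581]
```

View pics/s6.png

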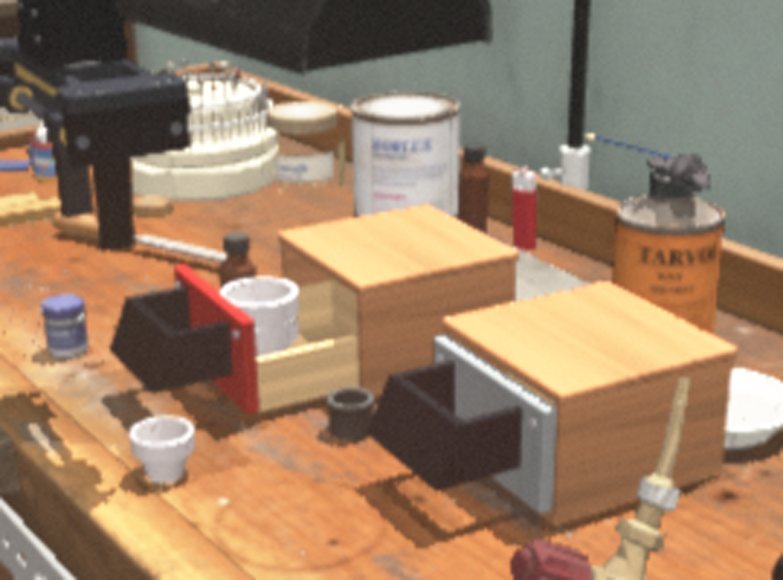

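Scene view: the cup sits level in the drawer's cup at (260,310). The jar, bottle, loupe and small cup are standing and the grey drawer is shut. I check that the drawer didn't creep in.

Run:
```python
from h import *
o=np.array([.738,.277]); e=np.array([.994,-.107]); f=np.array([.107,.994])
cs={"w4":dict(np.load("pics/w4.npz")),"w6":dict(np.load("pics/w6.npz")),"t4":dict(np.load("pics/t4.npz")),"t6":cap("top")}
for n,c in cs.items():
    P=pts(c); hsv=cv2.cvtColor(c["pixels"],cv2.COLOR_RGB2HSV)
    m=((hsv[...,0]<6)|(hsv[...,0]>174))&(hsv[...,1]>170)&(hsv[...,2]>100)&(abs(P[...,2]-.079)<.005); q=P[m][:,:2]-o; X=q@e; Y=q@f
    m2=(abs(P[...,2]-.0895)<.004); q2=P[m2][:,:2]-o; X2=q2@e; k=(abs(q2@f)<.05)&(X2>-.09)&(X2<0)
    print(n,len(X),"front X",np.percentile(X,[5,50,95]).round(4) if len(X) else None,"Y",np.percentile(Y,[2,98]).round(3) if len(X) else None,"casing edge",np.percentile(X2[k],1).round(4) if k.sum()>50 else None)
```

```text
w4 3294 front X [-0.1551 -0.1508 -0.1466] Y [-0.065  0.034] casing edge None
w6 3177 front X [-0.1546 -0.1504 -0.1462] Y [-0.063  0.056] casing edge None
t4 266 front X [-0.1545 -0.151  -0.1471] Y [-0.057  0.058] casing edge -0.0669
t6 210 front X [-0.1541 -0.1502 -0.1462] Y [-0.062  0.021] casing edge -0.0669
```

The drawer front reads within about 0.5–0.8 mm of its stop, which is at the noise level. The hand is clear of everything, so I hand in.

```bash
python3 -c "
from h import *; print(workorder.finish_job())"
```

```text
the job is handed in; nothing more can be done
None
```

The job is handed in at about 15 s of robot time: the blue jar stands upright out of the way, the red drawer is out to within about 1 mm of its stop, and the white cup is nested upright and fully seated in it and released; the grey drawer stayed shut and the bottle and loupe were not touched.

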